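Sniff the bleed stub, then crack a stuck regulator cover and hold it ajar

TASK

Before opening the clamped regulator, pick up the leak detector and hold its bell squarely over the mouth of the leaning bleed stub, about 20 mm off, steady for at least a full second, then stand the detector back upright on the bench and let go. Next take the bar handle of the regulator's hinged cover, break the cover free from its sticky gasket without letting it fly wide open, and finish still holding it slightly open, with a gap of about 30 mm at its front edge. The detector must never knock the regulator, and the other parts on the bench stay where they are.

Things in the scene. Friction and masses are not known exactly. Their poses are not given: they have to be found in the camera images.
- regulator: grey round case fixed to the bench, 172 mm across, 79 mm tall with its gasket; origin on the bench under the case's centre, z up. The cover's hinge is on its +x side; a 40 mm pipe (axis 40 mm up) runs 212 mm from the centre along -y to a 60 mm flange, another 120 mm along +y to a 56 mm flange. Place and yaw (up to 0.35 rad either way) vary
- bleed_stub: brass tube, 20 mm across with a 28 mm collar 14 to 24 mm below its mouth, rising from the -y pipe and leaning 0.4 rad outwards, away from the case (to its -y); origin at the centre of its open mouth, 92 mm above the bench; z points out of the mouth along the tube, x along the regulator's x
- detector: leak detector, 147 mm tall, about 0.22 kg, standing on its bell: black bell 56 mm across at the foot, narrowing to 32 mm at height 36 mm, then a round grey handle 30 mm across from height 42 to 135 mm and a 31 mm black end cap; origin at the centre of the bell's underside, z up through the handle (its yaw means nothing)
- detector_mouth (a point): centre of the underside of the detector's bell, the end that sniffs (same point as the detector's origin)
- cover (a joint): cover's opening, rad: 0 shut, stop 0.6; 0.18 is a 30 mm gap. Sticky gasket: 13 to 18 N upwards at the handle breaks it free; the pull is greatest when shut and gone by 0.06, where only the weight (3 to 5 N at the handle) is left and shuts it when let go. Cover 160 mm across, 12 mm thick, 0.5 to 0.75 kg
- cover_hinge (a point): middle of the hinge line, 90 mm from the case's centre on its +x side and 83 mm above the bench; fixed to the regulator with the regulator's axes. The cover turns about the y axis through it, its free side at -x rising
- cover_grip (a point): middle of the cover's handle, a round steel bar 14 mm across, 92 mm long along the cover's y, on 12 mm posts 40 mm either side of its middle, its centre 40 mm above the cover's top; when shut it lies 131 mm above the bench, 145 mm to the -x side of the hinge and 48 mm above it. Axes turn with the cover
- cover_edge (a point): point on the underside of the cover's front edge, 170 mm from the hinge line; the gap opens under it
- union_nut: brass union nut, about 54 mm across, 20 mm tall, bystander; origin at the centre of its underside
- bonnet: cast iron regulator bonnet, 84 mm across, 66 mm tall, bystander; origin at the centre of its underside
- test_cap: red plastic test cap, 44 mm across, 34 mm tall, bystander; origin at the centre of its underside
- retaining_ring: chrome retaining ring, 60 mm across, 6 mm thick, bystander; origin at the centre of its underside
- wrench: steel wrench lying flat, bystander
- seal_jar: small closed jar of jointing compound, 52 mm across, 70 mm tall, bystander; origin at the centre of its underside

How it is judged:
By the outcome, as a careful person would: the job done as asked, in the order asked, and still so for the second after the job is handed in, while the arm keeps its last pose, push and grip.
It also fails if it takes over 64 s, if anything falls off the work surface, if the arm or the gripper's body presses on something with over 40 N, if the wrist force passes 120 N, or if a joint passes its speed limit or range.

ROBOT

A 6-joint arm with a two-finger parallel gripper is mounted at the origin on the work surface. World frame = base frame: x ahead of the robot, y to its left, z up, the work surface at z = 0. Lengths are in m, angles in rad, forces in N, time in s.
With the tool pointing down it reaches from about 0.35 to 0.775 m from the base axis. Payload 7.3 kg.
Tool frame: the origin (TCP) lies midway between the tips of the shut fingers; the grasp point (between the pads) lies 19 mm behind it (robot.grip_depth is the z of the grasp point in the tool frame, in m); z points along the fingers, y is the line along which they close (so a half turn about z gives the same grasp; the last joint's range is limited). The gripper opens to 92 mm and grips with 3 to 60 N. Pads are 19 mm wide; open, the fingers measure 130 mm over their backs; the gripper's body (75 mm by 190 mm) begins 47 mm behind the grasp point.
Start: joints at [-1.43, 0.342, 1.524, -0, 1.275, -0.146], TCP at [0.149, -0.504, 0.227] pointing down, gripper open.
Joint ranges: [-2.53, 2.53], [-0.77, 2.02], [0.04, 2.7], [-1, 4.14], [0.28, 2.66], [-3.11, 3.11]. Speed limits (rad/s): [2.57, 2.57, 3.14, 3.14, 3.14, 3.14].

INTERFACE

Orientations are given as [roll, pitch, yaw] about the fixed x, y, z axes, in that order (R = Rz(yaw) Ry(pitch) Rx(roll)).
In Python, from cell import robot, viewer gives the robot as it stands.
- The arm moves only by the tool step_arm, never from a script. Its argument "increments" is a list of rows, each an object with "delta_pos": the shift along the tool's x, y, z in cm, a list of three; "dr": the turn, a rotation vector about the tool's x, y, z in degrees, a list of three; "fingers": the closure, from -1 (fully open) to 1 (shut), so that 0 is half open. In form: [{"delta_pos": [tx, ty, tz], "dr": [wx, wy, wz], "fingers": fingers}, ...]. A call has exactly 5 rows; each row is the pose to reach, as a shift and turn from the pose commanded when the call began, along the tool's axes at that moment; what a row does not reach only later rows make up. A row lasts 1/8 s, in which the tool goes at most 62.5 mm and 10.7 degrees, less where a joint would pass 70% of its speed; a pose out of reach is approached as far as the arm can. A call with a gripper value outside its range is refused whole. The fingers move at their own pace and stop on an object; "newtons" is the grip in N (left out, the last holds). Time passes only in rows, so rows that repeat a pose let the fingers close, or fill a call up. It gives the time, the measured TCP pose, the force, the opening and the grip force at its end, in the units of the state.
- robot.observe(): the state, without advancing time (a new reading comes with each control period).
- viewer.read_camera(name): name is "scene" or "top" or "wrist"; returns the picture (384x512x3 uint8, red, green, blue); there is no depth.
- viewer.camera_params(name): a dict with "K" (3x3 intrinsics, pixels), "k1" (the pictures are not rectified: a ray, as slopes to the right and down, at radius r is drawn at 1 + k1 r^2 times it, then the intrinsics apply), "T" (4x4, takes a point from camera to world coordinates). Camera axes: x right, y down, z forward; pixel columns grow to the right and rows downward; lengths in m; the calibration is good to about 2 mm. A picture is of the moment at which its call begins: read the wrist's pose just before it. camera_params takes no time and is no camera call; for the wrist camera it gives the pose at the moment of the call.
- robot.hand_in(): hands the job in; it is judged then, once.
The state is a dict: "time": time; "qpos": joint angles; "qvel": joint speeds; "joint_efforts": joint torques, N m; "tool_pos": TCP position; "tool_rot": TCP orientation; "contact_force": force on the tool from outside, world axes, zero at the start; "torque": the same for the moment, N m; "opening": finger opening in m; "grip_force": force on a finger pad.
Only numpy, scipy, OpenCV 4.12 (cv2) and the standard library are available. Lean on these libraries where they do the work, as an engineer would, in place of code of your own. Each camera call takes 0.05 s, during which the arm holds its last target. There are 200 camera calls.

## Working session

There is one attempt and no reset: what is moved stays moved. The work goes in short steps, Python scripts to look and compute and a tool call to move; the robot and the scene stay as the last step left them, time stands still between calls to the robot, and variables do not carry over. Pictures are saved under pics/ and viewed, at most 10 in all, crops included, and the job is handed in when it is done.

Besides the shell and the picture viewer there is one more tool, called after "Request:" in YAML: its name, and indented under it one key for each argument. step_arm: Moves the arm, as the interface text tells. Its arguments: {"type":"object","properties":{"increments":{"type":"array"},"newtons":{"type":"number"}},"required":["increments"]}

```bash
mkdir -p pics; ls; python3 - <<'E'
from cell import robot, viewer
import cv2,numpy as np
for n in ["scene","top"]:
    im=viewer.read_camera(n); cv2.imwrite(f"pics/{n}0.png",cv2.resize(im[:,:,::-1],(800,600),interpolation=cv2.INTER_CUBIC))
    p=viewer.camera_params(n); print(n,np.round(p["K"],1).tolist(),p["k1"],np.round(p["T"],4).tolist())
s=robot.observe(); print(s["time"],s["tool_pos"],s["tool_rot"],s["opening"],s["contact_force"],robot.grip_depth)
E
```

```text
pics
scene [[413.8, 0.0, 248.0], [0.0, 413.8, 193.6], [0.0, 0.0, 1.0]] 0.04331305761424277 [[0.0268, 0.6492, -0.7601, 1.5628], [0.9994, -0.0339, 0.0062, -0.0007], [-0.0217, -0.7598, -0.6498, 0.9437], [0.0, 0.0, 0.0, 1.0]]
top [[478.0, 0.0, 254.4], [0.0, 478.0, 188.9], [0.0, 0.0, 1.0]] -0.04230196163526145 [[0.0006, -0.9931, 0.1176, 0.4525], [-0.9997, -0.0033, -0.0228, 0.0233], [0.023, -0.1176, -0.9928, 1.2972], [0.0, 0.0, 0.0, 1.0]]
0.1 [ 0.14846655 -0.50319016  0.22613193] [-3.14023606e+00 -1.93599949e-04  2.86765969e-01] 0.09179781835121992 [-1.14304113  0.1229532  -0.07700291] -0.0188
```

View pics/scene0.png

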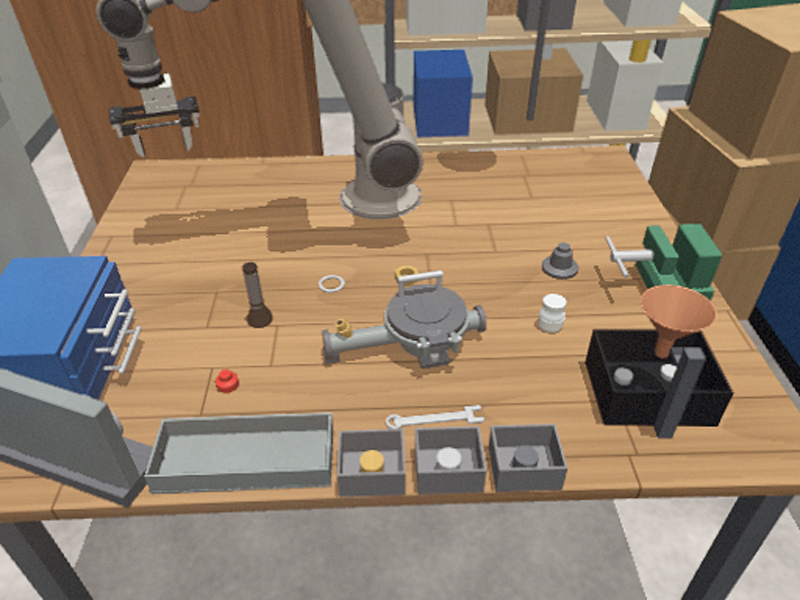

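View pics/top0.png

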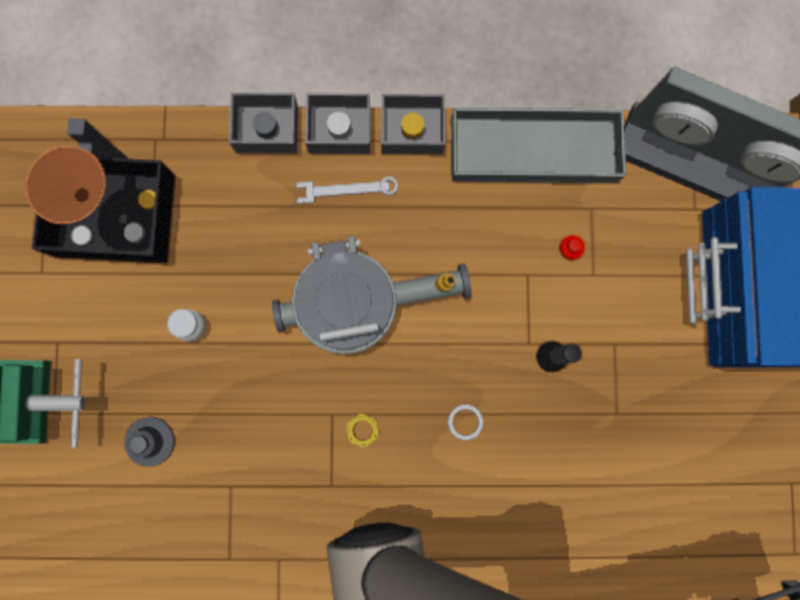

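The scene picture shows the regulator at about (425,320), the stub at (343,327) and the detector at (255,295). In the top picture the regulator is at (345,300), the stub at (450,282) and the detector's foot at (552,357). I'll zoom in on these for accurate pixels.

```bash
cat > h.py <<'E'
import numpy as np, cv2
from scipy.spatial.transform import Rotation as Ro
def proj(p,P):
    P=np.atleast_2d(P); T=np.array(p["T"]); c=(P-T[:3,3])@T[:3,:3]
    s=c[:,:2]/c[:,2:]; s=s*(1+p["k1"]*(s**2).sum(1,keepdims=True)); K=np.array(p["K"])
    return s*[K[0,0],K[1,1]]+K[:2,2]
def back(p,uv,z):
    K=np.array(p["K"]); d=(np.array(uv,float)-K[:2,2])/[K[0,0],K[1,1]]; s=d.copy()
    for _ in range(10): s=d/(1+p["k1"]*(s@s))
    T=np.array(p["T"]); r=T[:3,:3]@[s[0],s[1],1]; o=T[:3,3]
    return o+r*(z-o[2])/r[2]
def regw(x,y,yaw,P):
    return np.atleast_2d(P)@Ro.from_euler('z',yaw).as_matrix().T+[x,y,0]
E
python3 - <<'E'
import cv2,numpy as np
from cell import viewer
t=viewer.read_camera("top")[:,:,::-1]; s=viewer.read_camera("scene")[:,:,::-1]
# top: cols170-390 rows140-240 ; scene: cols150-320, rows160-240
a=cv2.resize(t[145:245,170:370],(800,400),interpolation=cv2.INTER_CUBIC)
b=cv2.resize(s[160:235,150:310][:50+25],(640,300),interpolation=cv2.INTER_CUBIC)
o=np.zeros((600,800,3),np.uint8); o[:300,:]=cv2.resize(t[150:225,170:370],(800,300),interpolation=cv2.INTER_CUBIC); o[300:,:640]=b
cv2.imwrite("pics/c1.png",o)
E
```

```text
(no output)
```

View pics/c1.png

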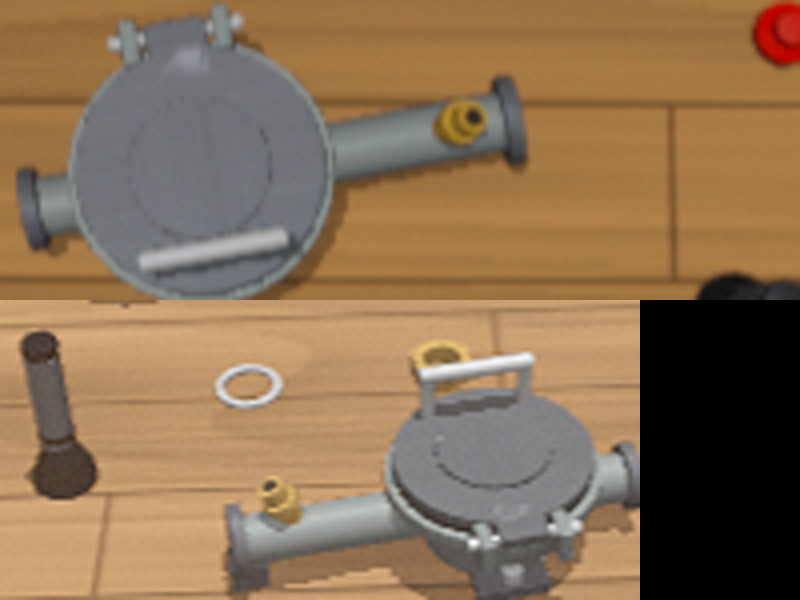

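The crops show these features. In the top crop the bar ends are at (139,262) and (288,237), the stub mouth is at (474,118), and the flange faces are at (518,120) and (22,210). In the scene crop the bar ends are at (422,376) and (532,358), the mouth is at (269,484) and the detector cap is at (40,342).

```bash
python3 - <<'E'
from h import *; from cell import viewer
from scipy.optimize import least_squares
t=viewer.camera_params("top"); s=viewer.camera_params("scene")
T=lambda X,Y:np.array([170+X/4-.4,150+Y/4-.4]); S=lambda X,Y:np.array([150+X/4-.4,160+(Y-300)/4-.4])
top=[T(139,262),T(288,237),T(22,210),T(518,120),T(474,118)]
sc=[S(422,376),S(532,358),S(269,484)]
def res(q):
    x,y,w,ys=q
    L=np.array([[-.055,.046,.131],[-.055,-.046,.131],[0,.12,.04],[0,-.212,.04],[0,ys,.092]])
    W=regw(x,y,w,L)
    return np.concatenate([(proj(t,W)-top).ravel(),(proj(s,W[[1,0,4]])-sc).ravel()])
r=least_squares(res,[.45,.1,.1,-.17]); print(np.round(r.x,4)); print(np.round(r.fun,1).reshape(-1,2).tolist())
x,y,w,ys=r.x
print("grip",regw(x,y,w,[-.055,0,.131]),"mouth",regw(x,y,w,[0,ys,.092]),"axis",Ro.from_euler('z',w).apply([0,-np.sin(.4),np.cos(.4)]))
print("det cap scene",back(s,S(40,342),.147),"cap top",back(t,np.array([571,353])/1.5625-.3,.147),"foot top",back(t,np.array([552,357])/1.5625-.3,0.003),"foot scene",back(s,S(65,474),0.008))
E
```

```text
[ 0.5877  0.0843  0.1844 -0.1773]
[[-0.4, 0.4], [-0.5, -0.2], [0.4, 0.1], [-0.2, 0.1], [-0.1, 0.3], [-0.8, 0.3], [-0.1, 0.6], [-0.1, 0.4]]
grip [[0.53366871 0.07423379 0.131     ]] mouth [[ 0.62024503 -0.08995816  0.092     ]] axis [ 0.07140863 -0.38281517  0.92106099]
det cap scene [ 0.5009008  -0.27179573  0.147     ] cap top [ 0.50033901 -0.27127788  0.147     ] foot top [ 0.49936721 -0.27458746  0.003     ] foot scene [ 0.50352935 -0.2725406   0.008     ]
```

```bash
cat >> h.py <<'E'
def go(pos,rot):
    """pos TCP, rot matrix or rpy -> delta_pos cm, dr deg from measured pose"""
    from cell import robot
    s=robot.observe(); R=Ro.from_euler('xyz',s["tool_rot"]); Q=Ro.from_matrix(rot) if np.ndim(rot)==2 else Ro.from_euler('xyz',rot)
    print("t",round(s["time"],2),"d",np.round(R.inv().apply(np.array(pos)-s["tool_pos"])*100,2),"dr",np.round((R.inv()*Q).as_rotvec(degrees=True),2),"F",np.round(s["contact_force"],1))
E
python3 -c "
from h import *
go([.5005,-.272,.21],[np.pi,0,.184])"
```

```text
t 0.2 d [ 40.31 -12.23   1.65] dr [-0.05 -0.    5.89] F [-0.3 -0.1 -0.4]
```

Request:
step_arm:
  increments:
    - {"delta_pos": [5.5, -1.7, 0.2], "dr": [0, 0, 1], "fingers": -1}
    - {"delta_pos": [11, -3.4, 0.4], "dr": [0, 0, 2], "fingers": -1}
    - {"delta_pos": [16.5, -5.1, 0.6], "dr": [0, 0, 3], "fingers": -1}
    - {"delta_pos": [22, -6.8, 0.8], "dr": [0, 0, 4], "fingers": -1}
    - {"delta_pos": [27.5, -8.5, 1.0], "dr": [0, 0, 5.9], "fingers": -1}
  newtons: 30

```text
time: 0.82
tool_pos: [0.3896, -0.343, 0.2166]
tool_rot: [3.141, 0.0, 0.183]
contact_force: [-0.4, -0.7, -0.0]
opening: 0.0918
grip_force: 0.0
```

```bash
python3 -c "
from h import *
go([.5005,-.272,.21],[np.pi,0,.184])"
```

```text
t 0.82 d [12.2  -4.97  0.66] dr [ 0.01  0.   -0.07] F [-0.4 -0.7 -0. ]
```

Request:
step_arm:
  increments:
    - {"delta_pos": [4, -1.7, 0.2], "dr": [0, 0, 0], "fingers": -1}
    - {"delta_pos": [8, -3.4, 0.4], "dr": [0, 0, 0], "fingers": -1}
    - {"delta_pos": [11, -4.5, 0.5], "dr": [0, 0, 0], "fingers": -1}
    - {"delta_pos": [12.2, -5.0, 0.6], "dr": [0, 0, 0], "fingers": -1}
    - {"delta_pos": [12.2, -5.0, 0.6], "dr": [0, 0, 0], "fingers": -1}

```text
time: 1.45
tool_pos: [0.499, -0.2726, 0.2104]
tool_rot: [-3.141, 0.001, 0.185]
contact_force: [-0.8, 0.4, -0.5]
opening: 0.0918
grip_force: 0.0
```

```bash
python3 - <<'E'
from h import *; from cell import viewer,robot
print(robot.observe()["tool_pos"])
p=viewer.camera_params("wrist"); im=viewer.read_camera("wrist")[:,:,::-1].copy()
print(np.round(p["T"],3).tolist())
for z,r in((0.002,.028),(.147,.0155)):
    a=np.linspace(0,6.28,60); P=np.c_[.5005+r*np.cos(a),-.272+r*np.sin(a),0*a+z]
    q=proj(p,P); print(q.mean(0))
    cv2.polylines(im,[np.int32(q*16)],True,(0,255,0),1,shift=4)
cv2.imwrite("pics/w1.png",im)
E
```

```text
[ 0.49895922 -0.27261054  0.21035731]
[[0.185, -0.951, -0.247, 0.564], [-0.983, -0.179, -0.046, -0.259], [-0.0, 0.251, -0.968, 0.369], [0.0, 0.0, 0.0, 1.0]]
[251.36323714 166.84382237]
[251.59342353 201.66472572]
```

View pics/w1.png

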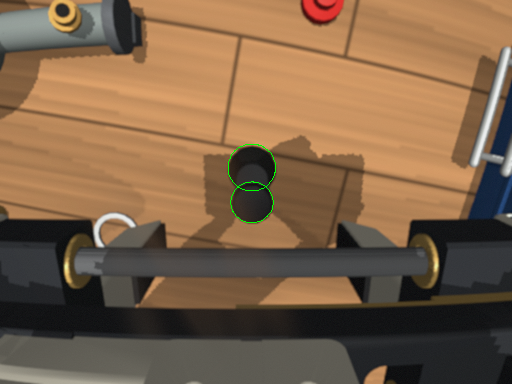

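The overlays match the detector: the foot circle is at (251,167) and the cap circle at (252,202). The stub mouth shows at (65,12). I'll descend.

Request:
step_arm:
  increments:
    - {"delta_pos": [0.1, 0, 3], "dr": [0, 0, 0], "fingers": -1}
    - {"delta_pos": [0.1, 0, 6], "dr": [0, 0, 0], "fingers": -1}
    - {"delta_pos": [0.1, 0, 9], "dr": [0, 0, 0], "fingers": -1}
    - {"delta_pos": [0.1, 0, 11.5], "dr": [0, 0, 0], "fingers": -1}
    - {"delta_pos": [0.1, 0, 12.0], "dr": [0, 0, 0], "fingers": -1}

```text
time: 2.12
tool_pos: [0.4982, -0.273, 0.0894]
tool_rot: [-3.139, 0.002, 0.182]
contact_force: [0.1, 0.2, -0.3]
opening: 0.0921
grip_force: 0.0
```

Request:
step_arm:
  increments:
    - {"delta_pos": [0, 0, 0], "dr": [0, 0, 0], "fingers": 1}
    - {"delta_pos": [0, 0, 0], "dr": [0, 0, 0], "fingers": 1}
    - {"delta_pos": [0, 0, 0], "dr": [0, 0, 0], "fingers": 1}
    - {"delta_pos": [0, 0, 0], "dr": [0, 0, 0], "fingers": 1}
    - {"delta_pos": [0, 0, 0], "dr": [0, 0, 0], "fingers": 1}

```text
time: 2.75
tool_pos: [0.5001, -0.2726, 0.0909]
tool_rot: [3.141, -0.0, 0.184]
contact_force: [-0.5, -1.0, 0.8]
opening: 0.0462
grip_force: 0.0
```

```bash
python3 - <<'E'
from h import *
a=np.array([.0714,-.3828,.9211]);m=np.array([.6202,-.09,.092])
R=(Ro.from_rotvec(np.cross([0,0,1],a)/np.linalg.norm(np.cross([0,0,1],a))*.4)*Ro.from_euler('xyz',[np.pi,0,.184])).as_matrix()
print(R[:,2]); go(m+a*.111,R); go(m+a*.20,R)
E
```

```text
[-0.07140302  0.38281621 -0.92106099]
t 2.75 d [ 15.15 -11.43 -10.33] dr [ 2.294e+01 -2.000e-02  0.000e+00] F [-0.5 -1.   0.8]
t 2.75 d [ 15.15  -7.96 -18.53] dr [ 2.294e+01 -2.000e-02  0.000e+00] F [-0.5 -1.   0.8]
```

Request:
step_arm:
  increments:
    - {"delta_pos": [0, 0, 0], "dr": [0, 0, 0], "fingers": 1}
    - {"delta_pos": [0, 0, 0], "dr": [0, 0, 0], "fingers": 1}
    - {"delta_pos": [0, 0, 0], "dr": [0, 0, 0], "fingers": 1}
    - {"delta_pos": [0, 0, 0], "dr": [0, 0, 0], "fingers": 1}
    - {"delta_pos": [0, 0, 0], "dr": [0, 0, 0], "fingers": 1}

```text
time: 3.38
tool_pos: [0.5, -0.2726, 0.0907]
tool_rot: [3.142, 0.0, 0.184]
contact_force: [0.0, -0.9, -0.3]
opening: 0.0297
grip_force: 30.0
```

Request:
step_arm:
  increments:
    - {"delta_pos": [0, 0, -3], "dr": [0, 0, 0], "fingers": 1}
    - {"delta_pos": [0, 0, -7], "dr": [0, 0, 0], "fingers": 1}
    - {"delta_pos": [0, 0, -11], "dr": [0, 0, 0], "fingers": 1}
    - {"delta_pos": [0, 0, -15], "dr": [0, 0, 0], "fingers": 1}
    - {"delta_pos": [2, -1, -18.5], "dr": [0, 0, 0], "fingers": 1}

```text
time: 4.0
tool_pos: [0.5172, -0.2596, 0.2772]
tool_rot: [3.141, 0.0, 0.182]
contact_force: [1.3, -0.6, -2.4]
opening: 0.0299
grip_force: 30.0
```

Request:
step_arm:
  increments:
    - {"delta_pos": [3, -1.5, 0], "dr": [5, 0, 0], "fingers": 1}
    - {"delta_pos": [6, -3, 0], "dr": [10, 0, 0], "fingers": 1}
    - {"delta_pos": [9, -4.5, 0], "dr": [15, 0, 0], "fingers": 1}
    - {"delta_pos": [12, -6, 0], "dr": [20, 0, 0], "fingers": 1}
    - {"delta_pos": [13.1, -7, 0], "dr": [23, 0, 0], "fingers": 1}

```text
time: 4.62
tool_pos: [0.6348, -0.1656, 0.2741]
tool_rot: [-2.737, 0.001, 0.185]
contact_force: [0.5, 0.1, -1.3]
opening: 0.0297
grip_force: 30.0
```

Request:
step_arm:
  increments:
    - {"delta_pos": [0, 0, 0], "dr": [0, 0, 0], "fingers": 1}
    - {"delta_pos": [0, 0, 0], "dr": [0, 0, 0], "fingers": 1}
    - {"delta_pos": [0, 0, 0], "dr": [0, 0, 0], "fingers": 1}
    - {"delta_pos": [0, 0, 0], "dr": [0, 0, 0], "fingers": 1}
    - {"delta_pos": [0, 0, 0], "dr": [0, 0, 0], "fingers": 1}

```text
time: 5.25
tool_pos: [0.6337, -0.1664, 0.2761]
tool_rot: [-2.741, -0.0, 0.184]
contact_force: [-0.2, -0.1, -2.1]
opening: 0.0297
grip_force: 30.0
```

```bash
python3 - <<'E'
from h import *; from cell import viewer
a=np.array([.0714,-.3828,.9211]);m=np.array([.6202,-.09,.092])
R=(Ro.from_rotvec(np.cross([0,0,1],a)/np.linalg.norm(np.cross([0,0,1],a))*.4)*Ro.from_euler('xyz',[np.pi,0,.184])).as_matrix()
go(m+a*.111,R)
from cell import robot
s=robot.observe(); Rt=Ro.from_euler('xyz',s["tool_rot"]); b=s["tool_pos"]+Rt.apply([0,0,.0907])
o=[]
def ring(p,im,c,n,r,col):
    u=np.linalg.svd(np.atleast_2d(n))[2][1:]; t=np.linspace(0,6.28,50)[:,None]
    q=proj(p,c+r*(np.cos(t)*u[0]+np.sin(t)*u[1])); cv2.polylines(im,[np.int32(q*16)],True,col,1,shift=4)
for n in("wrist","scene","top"):
    p=viewer.camera_params(n); im=viewer.read_camera(n)[:,:,::-1].copy()
    ring(p,im,m,a,.010,(0,255,0)); ring(p,im,m-a*.019,a,.014,(255,255,0)); ring(p,im,b,-Rt.as_matrix()[:,2],.028,(0,0,255)); 
    c=proj(p,m)[0].astype(int); print(n,c)
    if n!="wrist": im=cv2.resize(im[max(c[1]-50,0):c[1]+25,c[0]-50:c[0]+50],(400,300),interpolation=cv2.INTER_CUBIC)
    else: im=cv2.resize(im,(400,300))
    o.append(im)
cv2.imwrite("pics/m1.png",np.vstack([np.hstack(o[:2]),np.hstack([o[2],o[2]*0])]))
E
```

```text
t 5.25 d [0.07 0.03 8.88] dr [-0.05 -0.03 -0.01] F [-0.2 -0.1 -2.1]
wrist [252 169]
scene [216 206]
top [287 179]
```

View pics/m1.png

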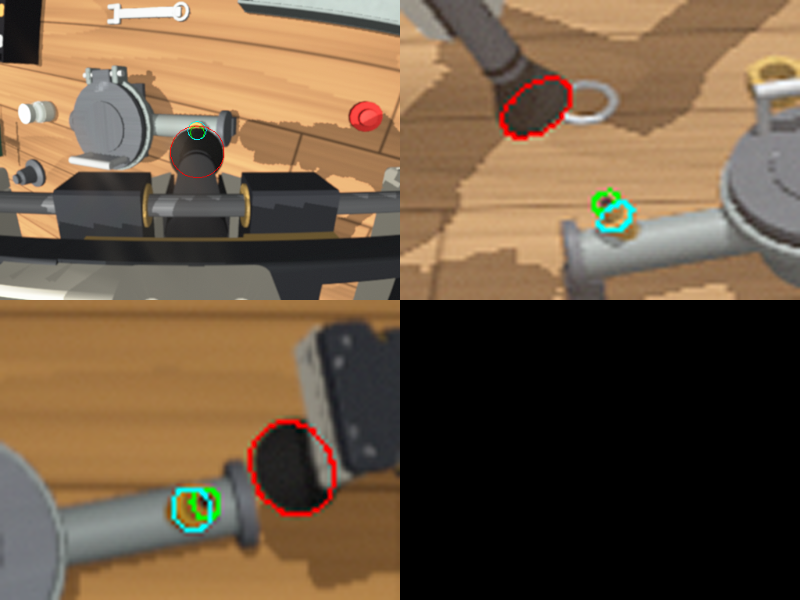

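The overlays fit in all three views: the mouth ring is at (606,203) and the bell ring at (537,107) in the scene crop. I'll advance along the stub axis.

Request:
step_arm:
  increments:
    - {"delta_pos": [0, 0, 2.5], "dr": [0, 0, 0], "fingers": 1}
    - {"delta_pos": [0, 0, 5], "dr": [0, 0, 0], "fingers": 1}
    - {"delta_pos": [0, 0, 7], "dr": [0, 0, 0], "fingers": 1}
    - {"delta_pos": [0, 0, 8.3], "dr": [0, 0, 0], "fingers": 1}
    - {"delta_pos": [0.1, 0, 8.9], "dr": [0, 0, 0], "fingers": 1}

```text
time: 6.02
tool_pos: [0.6284, -0.1318, 0.1934]
tool_rot: [-2.74, 0.0, 0.184]
contact_force: [0.2, 0.3, -2.3]
opening: 0.0296
grip_force: 30.0
```

Request:
step_arm:
  increments:
    - {"delta_pos": [0, 0, 0], "dr": [0, 0, 0], "fingers": 1}
    - {"delta_pos": [0, 0, 0], "dr": [0, 0, 0], "fingers": 1}
    - {"delta_pos": [0, 0, 0], "dr": [0, 0, 0], "fingers": 1}
    - {"delta_pos": [0, 0, 0], "dr": [0, 0, 0], "fingers": 1}
    - {"delta_pos": [0, 0, 0], "dr": [0, 0, 0], "fingers": 1}

```text
time: 6.65
tool_pos: [0.6285, -0.1321, 0.1939]
tool_rot: [-2.74, -0.0, 0.184]
contact_force: [0.3, -1.0, -2.7]
opening: 0.0294
grip_force: 30.0
```

```bash
cat >>h.py <<'E'
a=np.array([.0714,-.3828,.9211]);m=np.array([.6202,-.09,.092])
def ring(p,im,c,n,r,col):
    u=np.linalg.svd(np.atleast_2d(n))[2][1:]; t=np.linspace(0,6.28,50)[:,None]
    q=proj(p,c+r*(np.cos(t)*u[0]+np.sin(t)*u[1])); cv2.polylines(im,[np.int32(q*16)],True,col,1,shift=4)
E
python3 - <<'E'
from h import *; from cell import viewer,robot
s=robot.observe(); Rt=Ro.from_euler('xyz',s["tool_rot"]); b=s["tool_pos"]+Rt.apply([0,0,.0907])
d=b-m; print("axial",d@a,"lateral",d-a*(d@a),"axis",-Rt.as_matrix()[:,2])
o=[]
for n in("scene","top"):
    p=viewer.camera_params(n); im=viewer.read_camera(n)[:,:,::-1].copy(); c=proj(p,m)[0].astype(int)
    raw=im.copy(); ring(p,im,b,a,.028,(0,0,255)); ring(p,im,m,a,.01,(0,255,0))
    o.append(np.hstack([cv2.resize(i[c[1]-40:c[1]+20,c[0]-40:c[0]+40],(400,300),interpolation=cv2.INTER_CUBIC) for i in(raw,im)]))
cv2.imwrite("pics/m2.png",np.vstack(o))
E
```

```text
axial 0.01987081642570204 lateral [0.00044552 0.00034376 0.00010706] axis [ 0.07121374 -0.38399068  0.92058664]
```

View pics/m2.png

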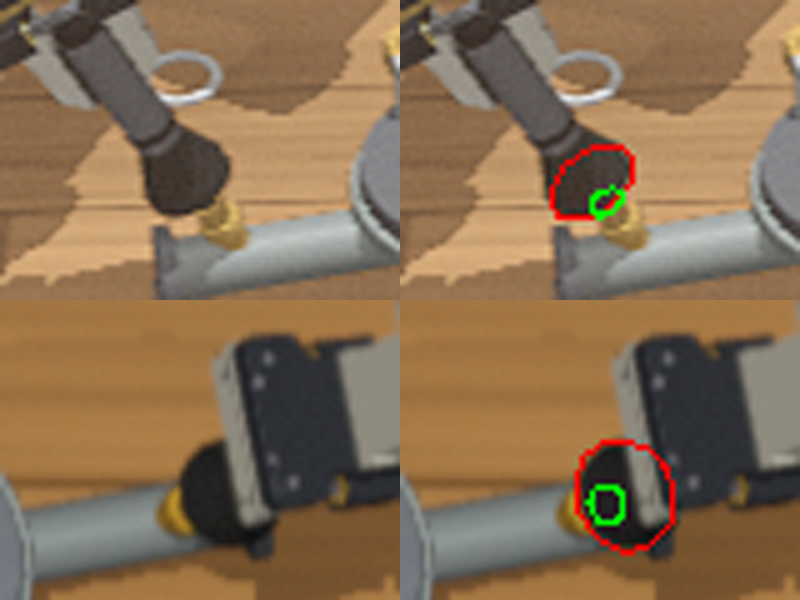

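The pictures show the bell ring around (593,182) in the scene crop and (625,495) in the top crop. That puts the bell squarely over the mouth, 20 mm off by measurement. I'll hold for two more calls, then retreat.

Request:
step_arm:
  increments:
    - {"delta_pos": [0, 0, 0], "dr": [0, 0, 0], "fingers": 1}
    - {"delta_pos": [0, 0, 0], "dr": [0, 0, 0], "fingers": 1}
    - {"delta_pos": [0, 0, 0], "dr": [0, 0, 0], "fingers": 1}
    - {"delta_pos": [0, 0, 0], "dr": [0, 0, 0], "fingers": 1}
    - {"delta_pos": [0, 0, 0], "dr": [0, 0, 0], "fingers": 1}

```text
time: 7.38
tool_pos: [0.6285, -0.132, 0.1938]
tool_rot: [-2.74, -0.0, 0.184]
contact_force: [0.9, -0.7, -1.6]
opening: 0.0294
grip_force: 30.0
```

Request:
step_arm:
  increments:
    - {"delta_pos": [0, 0, 0], "dr": [0, 0, 0], "fingers": 1}
    - {"delta_pos": [0, 0, 0], "dr": [0, 0, 0], "fingers": 1}
    - {"delta_pos": [0, 0, 0], "dr": [0, 0, 0], "fingers": 1}
    - {"delta_pos": [0, 0, 0], "dr": [0, 0, 0], "fingers": 1}
    - {"delta_pos": [0, 0, 0], "dr": [0, 0, 0], "fingers": 1}

```text
time: 8.0
tool_pos: [0.6285, -0.132, 0.1938]
tool_rot: [-2.74, 0.0, 0.184]
contact_force: [-0.7, 0.5, -1.6]
opening: 0.0296
grip_force: 30.0
```

Request:
step_arm:
  increments:
    - {"delta_pos": [0, 0, -1], "dr": [0, 0, 0], "fingers": 1}
    - {"delta_pos": [0, 0, -3], "dr": [0, 0, 0], "fingers": 1}
    - {"delta_pos": [0, 0, -5], "dr": [0, 0, 0], "fingers": 1}
    - {"delta_pos": [0, 0, -7], "dr": [0, 0, 0], "fingers": 1}
    - {"delta_pos": [0, 0, -9], "dr": [0, 0, 0], "fingers": 1}

```text
time: 8.62
tool_pos: [0.635, -0.1671, 0.278]
tool_rot: [-2.741, -0.001, 0.184]
contact_force: [0.5, -0.8, -2.2]
opening: 0.0294
grip_force: 30.0
```

```bash
python3 -c "
from h import *
go([.5,-.2726,.26],[np.pi,0,.184])"
```

```text
t 8.62 d [-15.2    7.98  -1.43] dr [-2.296e+01 -4.000e-02 -1.000e-02] F [ 0.5 -0.8 -2.2]
```

Request:
step_arm:
  increments:
    - {"delta_pos": [-3, 1.6, -0.3], "dr": [-4, 0, 0], "fingers": 1}
    - {"delta_pos": [-6.5, 3.4, -0.6], "dr": [-9, 0, 0], "fingers": 1}
    - {"delta_pos": [-10, 5.2, -0.9], "dr": [-15, 0, 0], "fingers": 1}
    - {"delta_pos": [-13.5, 7.1, -1.3], "dr": [-20, 0, 0], "fingers": 1}
    - {"delta_pos": [-15.2, 8, -1.4], "dr": [-23, 0, 0], "fingers": 1}

```text
time: 9.25
tool_pos: [0.4986, -0.273, 0.2596]
tool_rot: [3.139, -0.001, 0.183]
contact_force: [0.1, -0.2, -1.8]
opening: 0.0295
grip_force: 30.0
```

```bash
python3 -c "
from h import *
go([.5,-.2726,.0907],[np.pi,0,.184])"
```

```text
t 9.25 d [ 0.13 -0.07 16.89] dr [ 0.18 -0.04 -0.08] F [ 0.1 -0.2 -1.8]
```

Request:
step_arm:
  increments:
    - {"delta_pos": [0, 0, 4], "dr": [0, 0, 0], "fingers": 1}
    - {"delta_pos": [0, 0, 8], "dr": [0, 0, 0], "fingers": 1}
    - {"delta_pos": [0, 0, 12], "dr": [0, 0, 0], "fingers": 1}
    - {"delta_pos": [0, 0, 14.5], "dr": [0, 0, 0], "fingers": 1}
    - {"delta_pos": [0, 0, 15.5], "dr": [0, 0, 0], "fingers": 1}

```text
time: 9.88
tool_pos: [0.4996, -0.272, 0.1024]
tool_rot: [-3.14, 0.001, 0.183]
contact_force: [0.3, -0.3, -1.7]
opening: 0.0299
grip_force: 30.0
```

```bash
python3 -c "
from h import *
go([.5,-.2726,.0907],[np.pi,0,.184])"
```

```text
t 9.88 d [0.03 0.07 1.17] dr [-0.08  0.06 -0.04] F [ 0.3 -0.3 -1.7]
```

Request:
step_arm:
  increments:
    - {"delta_pos": [0, 0, 0.3], "dr": [0, 0, 0], "fingers": 1}
    - {"delta_pos": [0, 0, 0.6], "dr": [0, 0, 0], "fingers": 1}
    - {"delta_pos": [0, 0, 0.9], "dr": [0, 0, 0], "fingers": 1}
    - {"delta_pos": [0, 0, 1.1], "dr": [0, 0, 0], "fingers": 1}
    - {"delta_pos": [0, 0, 1.2], "dr": [0, 0, 0], "fingers": 1}

```text
time: 10.5
tool_pos: [0.5, -0.2721, 0.0913]
tool_rot: [3.141, -0.0, 0.184]
contact_force: [-0.3, 0.1, -1.7]
opening: 0.0296
grip_force: 30.0
```

Request:
step_arm:
  increments:
    - {"delta_pos": [0, 0, 0.05], "dr": [0, 0, 0], "fingers": 1}
    - {"delta_pos": [0, 0, 0.1], "dr": [0, 0, 0], "fingers": 1}
    - {"delta_pos": [0, 0, 0.1], "dr": [0, 0, 0], "fingers": 1}
    - {"delta_pos": [0, 0, 0.1], "dr": [0, 0, 0], "fingers": 1}
    - {"delta_pos": [0, 0, 0.1], "dr": [0, 0, 0], "fingers": 1}

```text
time: 11.12
tool_pos: [0.5001, -0.2722, 0.0906]
tool_rot: [3.141, -0.0, 0.184]
contact_force: [-0.6, 1.6, 3.5]
opening: 0.0295
grip_force: 30.0
```

Request:
step_arm:
  increments:
    - {"delta_pos": [0, 0, -0.05], "dr": [0, 0, 0], "fingers": 0.2}
    - {"delta_pos": [0, 0, -0.05], "dr": [0, 0, 0], "fingers": 0}
    - {"delta_pos": [0, 0, -0.05], "dr": [0, 0, 0], "fingers": -0.3}
    - {"delta_pos": [0, 0, -0.05], "dr": [0, 0, 0], "fingers": -0.6}
    - {"delta_pos": [0, 0, -0.05], "dr": [0, 0, 0], "fingers": -1}

```text
time: 11.75
tool_pos: [0.5, -0.2721, 0.0907]
tool_rot: [3.142, 0.0, 0.184]
contact_force: [-0.6, 0.3, -0.9]
opening: 0.0714
grip_force: 0.0
```

Request:
step_arm:
  increments:
    - {"delta_pos": [0, 0, 0], "dr": [0, 0, 0], "fingers": -1}
    - {"delta_pos": [0, 0, 0], "dr": [0, 0, 0], "fingers": -1}
    - {"delta_pos": [0, 0, -1], "dr": [0, 0, 0], "fingers": -1}
    - {"delta_pos": [0, 0, -3], "dr": [0, 0, 0], "fingers": -1}
    - {"delta_pos": [0, 0, -6], "dr": [0, 0, 0], "fingers": -1}

```text
time: 12.38
tool_pos: [0.4996, -0.2719, 0.1514]
tool_rot: [-3.141, 0.001, 0.184]
contact_force: [-0.2, -1.0, 0.6]
opening: 0.0919
grip_force: 0.0
```

Request:
step_arm:
  increments:
    - {"delta_pos": [0, 0, -3], "dr": [0, 0, 0], "fingers": -1}
    - {"delta_pos": [0, 0, -6], "dr": [0, 0, 0], "fingers": -1}
    - {"delta_pos": [0, 0, -9], "dr": [0, 0, 0], "fingers": -1}
    - {"delta_pos": [0, 0, -11], "dr": [0, 0, 0], "fingers": -1}
    - {"delta_pos": [0, 0, -11], "dr": [0, 0, 0], "fingers": -1}

```text
time: 13.0
tool_pos: [0.5006, -0.2725, 0.2629]
tool_rot: [3.138, -0.003, 0.184]
contact_force: [0.5, 0.1, -0.3]
opening: 0.0915
grip_force: 0.0
```

```bash
python3 -c "
from h import *
go([.5337,.0742,.25],[np.pi,0,.184+np.pi/2])"
```

```text
t 13.0 d [  9.59 -33.49   1.21] dr [ 2.800e-01  1.000e-02 -9.001e+01] F [ 0.5  0.1 -0.3]
```

Request:
step_arm:
  increments:
    - {"delta_pos": [1, -3.4, 0], "dr": [0, 0, -9], "fingers": -0.5}
    - {"delta_pos": [2, -6.8, 0], "dr": [0, 0, -18], "fingers": -0.5}
    - {"delta_pos": [3, -10.2, 0], "dr": [0, 0, -27], "fingers": -0.5}
    - {"delta_pos": [4, -13.6, 0], "dr": [0, 0, -36], "fingers": -0.5}
    - {"delta_pos": [5, -17, 0], "dr": [0, 0, -45], "fingers": -0.5}

```text
time: 13.62
tool_pos: [0.5175, -0.0946, 0.2597]
tool_rot: [-3.14, 0.001, 0.974]
contact_force: [0.0, -0.2, 0.3]
opening: 0.0688
grip_force: 0.0
```

```bash
python3 -c "
from h import *
go([.5337,.0742,.25],[np.pi,0,.184+np.pi/2])"
```

```text
t 13.62 d [14.87 -8.14  0.98] dr [-1.000e-01 -1.000e-02 -4.472e+01] F [ 0.  -0.2  0.3]
```

Request:
step_arm:
  increments:
    - {"delta_pos": [3, -1.6, 0], "dr": [0, 0, -9], "fingers": -0.5}
    - {"delta_pos": [6, -3.3, 0.3], "dr": [0, 0, -18], "fingers": -0.5}
    - {"delta_pos": [9, -5, 0.6], "dr": [0, 0, -27], "fingers": -0.5}
    - {"delta_pos": [12.5, -6.8, 1], "dr": [0, 0, -36], "fingers": -0.5}
    - {"delta_pos": [14.9, -8.1, 1], "dr": [0, 0, -44.7], "fingers": -0.5}

```text
time: 14.25
tool_pos: [0.5349, 0.0744, 0.2494]
tool_rot: [-3.139, -0.001, 1.755]
contact_force: [-0.4, 0.2, -0.4]
opening: 0.0692
grip_force: 0.0
```

Request:
step_arm:
  increments:
    - {"delta_pos": [0, 0, 0], "dr": [0, 0, 0], "fingers": -0.5}
    - {"delta_pos": [0, 0, 0], "dr": [0, 0, 0], "fingers": -0.5}
    - {"delta_pos": [0, 0, 0], "dr": [0, 0, 0], "fingers": -0.5}
    - {"delta_pos": [0, 0, 0], "dr": [0, 0, 0], "fingers": -0.5}
    - {"delta_pos": [0, 0, 0], "dr": [0, 0, 0], "fingers": -0.5}

```text
time: 14.88
tool_pos: [0.5356, 0.0724, 0.2508]
tool_rot: [3.142, 0.0, 1.748]
contact_force: [-0.3, 0.0, -0.3]
opening: 0.069
grip_force: 0.0
```

```bash
python3 - <<'E'
from h import *; from cell import viewer,robot
go([.5337,.0742,.25],[np.pi,0,.184+np.pi/2])
W=regw(.5877,.0843,.1844,np.array([[-.055-dx,y,.131] for dx in(-.007,.007) for y in(.046,-.046)]))
D=[]
p=viewer.camera_params("wrist"); im=viewer.read_camera("wrist")[:,:,::-1].copy(); q=proj(p,W); print(q)
for i,j in((0,1),(2,3)): cv2.line(im,tuple(q[i].astype(int)),tuple(q[j].astype(int)),(0,255,0),1)
t=viewer.camera_params("top"); ti=viewer.read_camera("top")[:,:,::-1].copy()
c=np.array([.5005,-.272,0]); ring(t,ti,c+[0,0,.001],[0,0,1.],.028,(0,0,255)); ring(t,ti,c+[0,0,.147],[0,0,1.],.0155,(0,0,255))
u=proj(t,c)[0].astype(int)
o=np.zeros((384,712,3),np.uint8); o[:,:512]=im; o[:200,512:]=cv2.resize(ti[u[1]-25:u[1]+25,u[0]-25:u[0]+25],(200,200),interpolation=cv2.INTER_CUBIC)
cv2.imwrite("pics/w2.png",o)
E
```

```text
t 14.88 d [ 0.21 -0.16  0.08] dr [ 0.    0.01 -0.37] F [-0.3  0.  -0.3]
[[257.10885437 134.03421425]
 [257.19711395 232.92113769]
 [241.03897097 134.13103356]
 [242.34922257 233.00003002]]
```

View pics/w2.png

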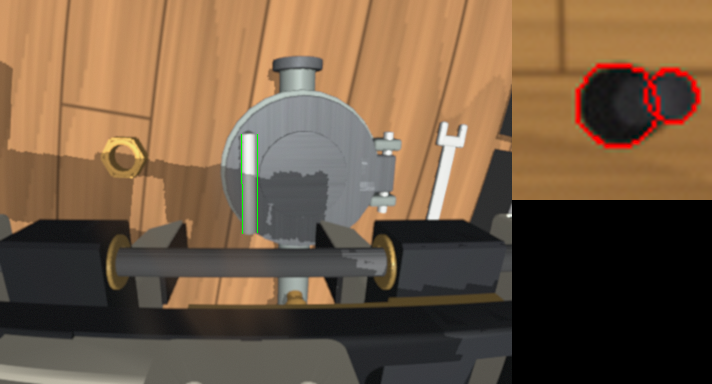

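The bar lies within the predicted outline, columns 242–257, rows 133–233. The detector stands where it was. I'll descend onto the bar.

Request:
step_arm:
  increments:
    - {"delta_pos": [0.2, -0.15, 3], "dr": [0, 0, -0.4], "fingers": -0.5}
    - {"delta_pos": [0.2, -0.15, 6.5], "dr": [0, 0, -0.4], "fingers": -0.5}
    - {"delta_pos": [0.2, -0.15, 10], "dr": [0, 0, -0.4], "fingers": -0.5}
    - {"delta_pos": [0.2, -0.15, 12.8], "dr": [0, 0, -0.4], "fingers": -0.5}
    - {"delta_pos": [0.2, -0.15, 13.9], "dr": [0, 0, -0.4], "fingers": -0.5}

```text
time: 15.6
tool_pos: [0.533, 0.0745, 0.1103]
tool_rot: [-3.139, -0.0, 1.756]
contact_force: [-0.6, 0.0, -1.3]
opening: 0.069
grip_force: 0.0
```

Request:
step_arm:
  increments:
    - {"delta_pos": [0, 0, 0], "dr": [0, 0, 0], "fingers": -0.2}
    - {"delta_pos": [0, 0, 0], "dr": [0, 0, 0], "fingers": 0.2}
    - {"delta_pos": [0, 0, 0], "dr": [0, 0, 0], "fingers": 0.4}
    - {"delta_pos": [0, 0, 0], "dr": [0, 0, 0], "fingers": 0.5}
    - {"delta_pos": [0, 0, 0], "dr": [0, 0, 0], "fingers": 0.5}

```text
time: 16.23
tool_pos: [0.5339, 0.0746, 0.1121]
tool_rot: [3.141, 0.0, 1.756]
contact_force: [-0.3, -0.4, -0.3]
opening: 0.0248
grip_force: 0.0
```

Request:
step_arm:
  increments:
    - {"delta_pos": [0, 0, 0], "dr": [0, 0, 0], "fingers": 1}
    - {"delta_pos": [0, 0, 0], "dr": [0, 0, 0], "fingers": 1}
    - {"delta_pos": [0, 0, 0], "dr": [0, 0, 0], "fingers": 1}
    - {"delta_pos": [0, 0, 0], "dr": [0, 0, 0], "fingers": 1}
    - {"delta_pos": [0, 0, 0], "dr": [0, 0, 0], "fingers": 1}
  newtons: 20

```text
time: 16.85
tool_pos: [0.5329, 0.0744, 0.1117]
tool_rot: [-3.14, 0.0, 1.757]
contact_force: [-6.0, -0.9, 4.4]
opening: 0.0131
grip_force: 20.0
```

Request:
step_arm:
  increments:
    - {"delta_pos": [0, 0, 0], "dr": [0, 0, 0], "fingers": 1}
    - {"delta_pos": [0, 0, 0], "dr": [0, 0, 0], "fingers": 1}
    - {"delta_pos": [0, 0, 0], "dr": [0, 0, 0], "fingers": 1}
    - {"delta_pos": [0, 0.02, -0.1], "dr": [0.4, 0, 0], "fingers": 1}
    - {"delta_pos": [0, 0.04, -0.2], "dr": [0.8, 0, 0], "fingers": 1}
  newtons: 60

```text
time: 17.48
tool_pos: [0.5329, 0.0744, 0.1127]
tool_rot: [-3.124, -0.0, 1.756]
contact_force: [-5.2, -2.0, -6.8]
opening: 0.0123
grip_force: 60.0
```

Request:
step_arm:
  increments:
    - {"delta_pos": [0, 0.02, -0.1], "dr": [0.4, 0, 0], "fingers": 1}
    - {"delta_pos": [0, 0.04, -0.2], "dr": [0.8, 0, 0], "fingers": 1}
    - {"delta_pos": [0, 0.06, -0.3], "dr": [1.2, 0, 0], "fingers": 1}
    - {"delta_pos": [0, 0.08, -0.4], "dr": [1.6, 0, 0], "fingers": 1}
    - {"delta_pos": [0, 0.08, -0.4], "dr": [1.6, 0, 0], "fingers": 1}

```text
time: 18.1
tool_pos: [0.5337, 0.0746, 0.1165]
tool_rot: [-3.095, -0.0, 1.756]
contact_force: [-6.0, -3.2, -7.7]
opening: 0.0124
grip_force: 60.0
```

Request:
step_arm:
  increments:
    - {"delta_pos": [0, 0.03, -0.2], "dr": [0.8, 0, 0], "fingers": 1}
    - {"delta_pos": [0, 0.07, -0.4], "dr": [1.6, 0, 0], "fingers": 1}
    - {"delta_pos": [0, 0.12, -0.6], "dr": [2.4, 0, 0], "fingers": 1}
    - {"delta_pos": [0, 0.17, -0.8], "dr": [3.2, 0, 0], "fingers": 1}
    - {"delta_pos": [0, 0.22, -1.0], "dr": [4.0, 0, 0], "fingers": 1}

```text
time: 18.73
tool_pos: [0.537, 0.0753, 0.1278]
tool_rot: [-3.027, -0.0, 1.756]
contact_force: [-6.8, -1.4, -2.7]
opening: 0.0125
grip_force: 60.0
```

```bash
cat >>h.py <<'E'
def cov(th,T0=(.5339,.0744,.112)):
    h=regw(.5877,.0843,.1844,[.09,0,.083])[0]; ax=Ro.from_euler('z',.1844).apply([0,1,0]); Q=Ro.from_rotvec(ax*th)
    return h+Q.apply(np.array(T0)-h),(Q*Ro.from_euler('xyz',[np.pi,0,.1844+np.pi/2])).as_matrix()
E
python3 -c "
from h import *
from cell import robot
print(robot.observe()['tool_pos'],robot.observe()['tool_rot'])
for t in(.1,.12,.18): print(t,cov(t)[0]); go(*cov(t))"
```

```text
[0.53695724 0.07527817 0.12775069] [-3.02743518e+00 -1.43034482e-04  1.75640821e+00]
0.1 [0.53745674 0.0750634  0.12630133]
t 18.73 d [-0.03  0.06  0.14] dr [-0.81 -0.    0.07] F [-6.8 -1.4 -2.7]
0.12 [0.53833577 0.07522735 0.12911418]
t 18.73 d [-0.03  0.12 -0.15] dr [ 0.33 -0.    0.07] F [-6.8 -1.4 -2.7]
0.18 [0.54130207 0.07578063 0.13743761]
t 18.73 d [-0.03  0.32 -1.01] dr [3.77 0.   0.07] F [-6.8 -1.4 -2.7]
```

Request:
step_arm:
  increments:
    - {"delta_pos": [0, 0.06, -0.2], "dr": [0.8, 0, 0], "fingers": 1}
    - {"delta_pos": [0, 0.12, -0.4], "dr": [1.6, 0, 0], "fingers": 1}
    - {"delta_pos": [0, 0.2, -0.7], "dr": [2.6, 0, 0], "fingers": 1}
    - {"delta_pos": [0, 0.3, -1.0], "dr": [3.7, 0, 0], "fingers": 1}
    - {"delta_pos": [0, 0.3, -1.0], "dr": [3.7, 0, 0], "fingers": 1}

```text
time: 19.35
tool_pos: [0.5406, 0.076, 0.1377]
tool_rot: [-2.962, -0.0, 1.756]
contact_force: [-9.2, -1.5, 1.3]
opening: 0.0123
grip_force: 60.0
```

Request:
step_arm:
  increments:
    - {"delta_pos": [0, 0, 0], "dr": [0, 0, 0], "fingers": 1}
    - {"delta_pos": [0, 0, 0], "dr": [0, 0, 0], "fingers": 1}
    - {"delta_pos": [0, 0, 0], "dr": [0, 0, 0], "fingers": 1}
    - {"delta_pos": [0, 0, 0], "dr": [0, 0, 0], "fingers": 1}
    - {"delta_pos": [0, 0, 0], "dr": [0, 0, 0], "fingers": 1}

```text
time: 19.98
tool_pos: [0.5405, 0.076, 0.1376]
tool_rot: [-2.962, -0.0, 1.756]
contact_force: [-8.2, -2.0, 0.1]
opening: 0.0127
grip_force: 60.0
```

```bash
python3 - <<'E'
from h import *; from cell import viewer
go(*cov(.18))
o=[]
for n in("scene","wrist"):
    p=viewer.camera_params(n); im=viewer.read_camera(n)[:,:,::-1].copy(); raw=im.copy()
    h=regw(.5877,.0843,.1844,[.09,0,.083])[0]; ax=Ro.from_euler('z',.1844).apply([0,1,0])
    for th,col in((.18,(0,255,0)),(0,(0,0,255))):
        Q=Ro.from_rotvec(ax*th); W=regw(.5877,.0843,.1844,np.array([[-.055,.046,.131],[-.055,-.046,.131]]))
        q=proj(p,h+Q.apply(W-h)); cv2.line(im,tuple(np.int32(q[0])),tuple(np.int32(q[1])),col,1)
        C=regw(.5877,.0843,.1844,[0,0,.091])[0]; ring(p,im,h+Q.apply(C-h),Q.apply([0,0,1.]),.08,col)
    c=proj(p,regw(.5877,.0843,.1844,[-.02,0,.1]))[0].astype(int)
    k=(60,40) if n=="scene" else (150,100)
    y0=max(c[1]-k[1],0);x0=max(c[0]-k[0],0)
    o.append(np.hstack([cv2.resize(i[y0:y0+2*k[1],x0:x0+2*k[0]],(400,280),interpolation=cv2.INTER_CUBIC) for i in(raw,im)]))
cv2.imwrite("pics/f.png",np.vstack(o))
E
```

```text
t 19.98 d [-0.03  0.07  0.  ] dr [0.05 0.   0.07] F [-8.2 -2.   0.1]
```

View pics/f.png

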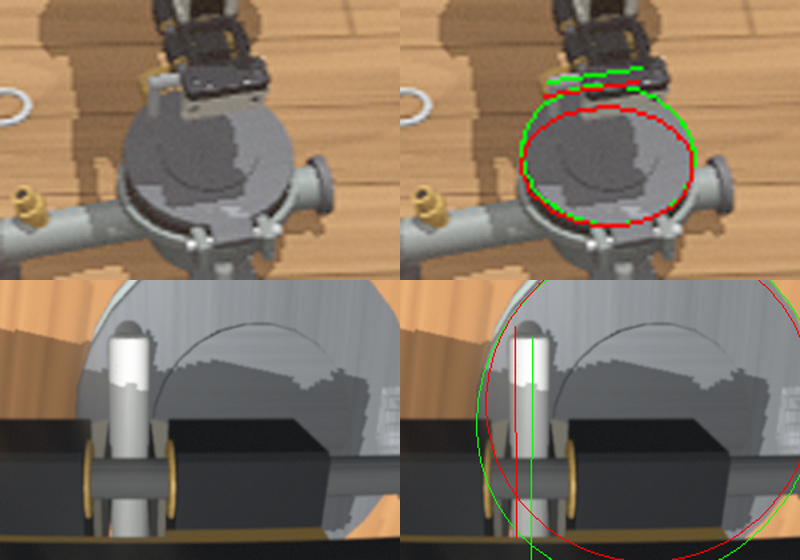

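The cover matches the 0.18 rad outline, with its rim at (590,87) in the scene crop and its left edge at column 478 in the wrist crop. The bar is held firmly, so I'm handing in.

```bash
python3 -c "
from cell import robot
print(robot.hand_in())"
```

```text
the job is handed in; nothing more can be done
None
```

I handed the job in at about 20 s. The detector's bell was held about 20 mm over the stub for over a second, and the detector is back upright where it started. The gripper still holds the cover at about 0.18 rad, a 30 mm gap; no verdict came back.

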